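# Stand the drained mixing can right way up

## Task

The steel mixing can has drained upside down over its peg on the wooden rack; stand it right way up, with its whole base on the rubber mat, and leave it there. That is too far to turn in one hold, so lift it off, lay it on its side on the bench and let go, then take a new hold and stand it up. Do not drop or topple it, and leave the jar, spray bottle, bronze and brush where they are.

Things in the scene. Friction and masses are not known exactly. Their poses are not given: they have to be found in the camera images.
- can: Mixing can of bare sheet steel: open cylinder, 64 mm outside diameter, 150 mm long, wall 3 mm, about 0.2 to 0.4 kg, with a strap handle. Origin at the centre of the underside of its closed base; z runs up the can's axis to the mouth (so it points down at the start), x towards the handle. Lying, its axis is 32 mm above the bench; it rolls until the handle rests on the bench.
- can_mouth (a point): Centre of the can's open mouth, on the axis, 150 mm from the base. At the start the rim stands on the rack. The wall is bare for 38 mm next to the base and for 40 mm next to the mouth.
- can_handle (a point): Middle of the can handle's outer bar, 66 mm from the can's axis and 74 mm from the base. The strap is 18 mm wide and 6 mm thick; it leaves the wall 42 mm and 106 mm from the base, with a 31 mm gap between bar and wall.
- rack: Fixed draining rack of pale wood: slats 140 mm long (along its y, 70 mm to either side) on two bearers, slat tops 60 mm above the bench. Origin on the bench below the peg that the can hangs over; the rack runs from 79 mm before it to 209 mm beyond it along its x (away from the robot). Pegs 16 mm thick reach 68 mm above the slats, the can's at x = 0, the jar's at x = 130 mm.
- mat: Fixed black rubber mat, 180 by 180 mm, 4 mm thick, flat on the bench, its sides along its x and y. Origin at the centre of its underside.
- jar: Bystander: empty green glass jar, 72 mm diameter, 98 mm tall, upside down over the rack's far peg. Origin at the centre of its rim, on the slats.
- spray: Bystander: green spray bottle with white trigger head, 72 mm diameter, 191 mm tall, standing near the bench's left side. Origin at the centre of its underside.
- bronze: Bystander: small twisted bronze on a pale wooden block 150 by 85 by 35 mm, 165 mm tall in all, near the bench's right side. Origin at the centre of its underside, x along the block.
- brush: Bystander: wire brush with wooden handle, 28 mm wide, 26 mm tall, lying at the far side of the bench. Origin on its underside, x along it: the bristles' head reaches 103 mm along +x, the handle 120 mm along -x.

How it is judged:
On the way:
1. the can lies on its side on the bench, let go (angle between can's own z axis and vertical between 1.35 and 1.8 rad and height (world z) of each of can, can_mouth below 0.05 m and contact force between the fingers and can below 0.1 N and linear speed of can below 0.1 m/s), for 0.2 s.
At the end, for the whole second after the job is handed in: The can stands upright (within 0.1 rad) and at rest on the mat, its base's centre within 58 mm of the mat's centre along both of the mat's sides, so that its 64 mm base is wholly on the 180 mm mat (angle between can's own z axis and vertical below 0.1 rad and height (world z) of can below 0.012 m and x of can in the frame of mat between -0.058 and 0.058 m and y of can in the frame of mat between -0.058 and 0.058 m and linear speed of can below 0.02 m/s); the robot touches nothing.
It fails at once if the can was dropped, thrown or toppled (moved faster than 0.6 m/s out of the fingers) (linear speed of can above 0.6 m/s and contact force between the fingers and can below 0.1 N).
It fails at once if the glass jar was shifted more than 25 mm (distance of jar from where it was at the start of the episode above 0.025 m).
It fails at once if the spray bottle was shifted more than 25 mm (distance of spray from where it was at the start of the episode above 0.025 m).
It fails at once if the bronze was shifted more than 25 mm (distance of bronze from where it was at the start of the episode above 0.025 m).
It fails at once if the brush was shifted more than 25 mm (distance of brush from where it was at the start of the episode above 0.025 m).
It also fails if it takes over 56 s, if anything falls off the work surface, if the arm or the gripper's body presses on something with over 40 N, if the wrist force passes 120 N, or if a joint passes its speed limit or range.

## Robot

A 7-joint arm with a two-finger parallel gripper is mounted at the origin on the work surface. World frame = base frame: x ahead of the robot, y to its left, z up, the work surface at z = 0. Lengths are in m, angles in rad, forces in N, time in s.
With the tool pointing down it reaches from about 0.425 to 0.925 m from the base axis. Payload 6.8 kg.
Tool frame: the origin (TCP) lies where the fingers leave the gripper's body, on its centre line; the fingertips stand 73 mm ahead of it and the grasp point (between the pads) lies 54 mm ahead of it; z points along the fingers, y is the line along which they close (so a half turn about z gives the same grasp; the last joint's range is limited). The gripper opens to 85 mm and grips with 20 to 120 N. Pads are 22 mm wide; open, the fingers measure 114 mm over their backs; the gripper's body (76 mm by 85 mm) begins 54 mm behind the grasp point. The pads swing forward as they close: fully open they stand 13 mm farther back than shut.
Start: joints at [-1.289, 0.477, 0.022, 1.555, -0.011, 1.109, -0.083], TCP at [0.257, 0.624, 0.304] pointing down, gripper open.
Joint ranges: [-2.96, 2.96], [-0.34, 2.1], [-1.41, 1.46], [0.24, 2.44], [-1.37, 4.51], [0.17, 1.92], [-2.96, 2.96]. Speed limits (rad/s): [2.39, 2.39, 3.14, 3.14, 3.14, 3.14, 3.14].

## Interface

Orientations are given as a rotation vector (axis times angle).
In Python, from bench import r, viewer, order gives the robot as it stands (r), with the cameras (viewer) and the job (order).
- The arm moves only by the shell command python3 drive.py 'ROWS' [OPENING] [FORCE]. ROWS is rows parted by semicolons, their numbers by spaces, 1 to 5 of them, each of 6 numbers: dx, dy, dz in m, then a rotation vector rx, ry, rz in rad; each row is the pose to reach, as a shift and turn from the pose commanded when the command began, along the tool's axes at that moment; what a row does not reach only later rows make up. A row lasts 1/10 s, in which the tool goes at most 0.05 m and 0.15 rad, less where a joint would pass 70% of its speed; a pose out of reach is approached as far as the arm can. OPENING is the finger opening in m, set as the command begins (- or left out keeps the last). The fingers move at their own pace and stop on an object; FORCE is the grip in N (left out, the last holds). Time passes only in rows, so rows that do not move let the fingers close. It prints the time, the measured TCP pose, the force, the opening and the grip force at its end.
- r.get_obs(): the state, without advancing time (a new reading comes with each control period).
- viewer.grab_frame(name): name is "side" or "top" or "wrist"; returns (picture, depth): 384x512x3 uint8, blue, green, red; 384x512 float32, m along the optical axis (not along the pixel's ray), 0 where there is no reading.
- viewer.camera_info(name): a dict with "camera_matrix" (3x3 intrinsics, pixels), "R" (3x3) and "t" (3): a world point X has camera coordinates R X + t. Camera axes: x right, y down, z forward; pixel columns grow to the right and rows downward; lengths in m; the calibration is good to about 2 mm. A picture is of the moment at which its call begins: read the wrist's pose just before it. camera_info takes no time and is no camera call; for the wrist camera it gives the pose at the moment of the call.
- order.hand_in(): hands the job in; it is judged then, once.
The state is a dict: "clock": time; "joints": joint angles; "qvel": joint speeds; "tau": joint torques, N m; "tcp_pos": TCP position; "orientation": TCP orientation; "contact_force": force on the tool from outside, world axes, zero at the start; "moment": the same for the moment, N m; "grip_width": finger opening in m; "gripper_force": force on a finger pad.
Only numpy, scipy, OpenCV 4.12 (cv2) and the standard library are available. Lean on these libraries where they do the work, as an engineer would, in place of code of your own. Each camera call takes 0.05 s, during which the arm holds its last target. There are 200 camera calls.

## Working session

There is one attempt and no reset: what is moved stays moved. The work goes in short steps, Python scripts to look and compute and a shell command to move; the robot and the scene stay as the last step left them, time stands still between calls to the robot, and variables do not carry over. Pictures are saved under pics/ and viewed, at most 10 in all, crops included, and the job is handed in when it is done.

```bash
ls; mkdir -p pics
cat > h.py <<'E'
import numpy as np, cv2
from scipy.spatial.transform import Rotation as R
from bench import r, viewer, order
def grab(name):
    ci=viewer.camera_info(name); im,d=viewer.grab_frame(name)
    K=np.array(ci["camera_matrix"]);Rm=np.array(ci["R"]);t=np.array(ci["t"])
    v,u=np.mgrid[:d.shape[0],:d.shape[1]]
    ray=np.stack([(u-K[0,2])/K[0,0],(v-K[1,2])/K[1,1],np.ones(d.shape)],-1)
    P=(ray*d[...,None]-t)@Rm   # R^T (x-t)
    P[d==0]=np.nan
    return im,d,P,(K,Rm,t)
def pose():
    o=r.get_obs(); return np.array(o["tcp_pos"]),R.from_rotvec(o["orientation"]) if len(o["orientation"])==3 else R.from_quat(o["orientation"])
def delta(p,Rm):
    "target TCP pos and Rotation -> tool-axes shift and rotvec"
    p0,R0=pose(); return R0.inv().apply(np.array(p)-p0),(R0.inv()*Rm).as_rotvec()
E
python3 - <<'E'
from h import *
o=r.get_obs();print({k:np.round(v,3) for k,v in o.items()})
for n in("side","top"):
    im,d,P,c=grab(n); cv2.imwrite(f"pics/{n}0.png",im); np.savez(f"{n}0.npz",im=im,P=P,K=c[0],R=c[1],t=c[2]); print(n,np.round(-c[1].T@c[2],3))
E
```

```text
bench.py
drive.py
pics
{'clock': np.float64(0.0), 'joints': array([-1.289,  0.478,  0.022,  1.556, -0.011,  1.109, -0.083]), 'qvel': array([ 0.001, -0.001, -0.002, -0.   , -0.001,  0.002, -0.002]), 'tau': array([-1.0000e-03, -5.9646e+01,  1.6080e+00, -2.8120e+01,  1.2000e-02,
        9.0000e-03,  0.0000e+00]), 'tcp_pos': array([0.256, 0.624, 0.303]), 'orientation': array([-6.080e-01, -3.082e+00,  3.000e-03]), 'contact_force': array([ 0.473, -0.071, -0.578]), 'moment': array([-0.002,  0.011, -0.011]), 'gripper_force': np.float64(0.0), 'grip_width': np.float64(0.086)}
side [ 0.176 -1.151  1.236]
top [0.364 0.01  1.367]
```

```bash
python3 -c "
import cv2,numpy as np
a=cv2.imread('pics/side0.png');b=cv2.imread('pics/top0.png')
cv2.imwrite('pics/both0.png',cv2.resize(np.vstack([a,b]),(400,600)))"
```

```text
(no output)
```

View pics/side0.png

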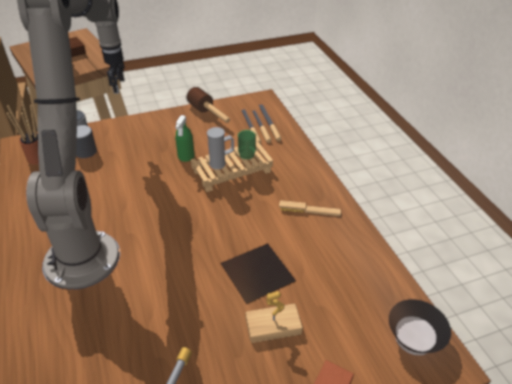

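View pics/top0.png

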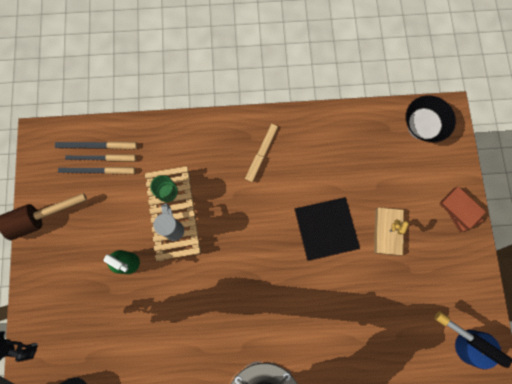

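Side view: can at (217,148) with its handle to the right (228,143), jar (247,145), spray (184,140), mat (258,272), bronze (274,320). Top view: can at (168,225), handle pointing towards the jar (166,208), mat at (327,228).

Run:
```python
from h import *
T=np.load("top0.npz");S=np.load("side0.npz")
def box(D,c0,c1,r0,r1):
    m=np.zeros(D["im"].shape[:2],bool);m[r0:r1,c0:c1]=1;return m
for n,D,b in(("top",T,(150,190,195,240)),("side",S,(204,240,124,172))):
    im=D["im"].astype(int);P=D["P"];sat=im.max(2)-im.min(2)
    print(n,"depth ok",np.isfinite(P[...,0]).mean())
    m=box(D,*b)&(sat<40)&(P[...,2]>.07)
    Q=P[m];print(" can pts",len(Q),"z pct",np.round(np.percentile(Q[:,2],[1,50,99]),3))
    top=Q[Q[:,2]>np.percentile(Q[:,2],99)-.012]
    print(" base disk xy",np.round(top[:,:2].mean(0),4),np.round(top.min(0),3),np.round(top.max(0),3))
    for lo in np.arange(.07,.2,.02):
        s=Q[(Q[:,2]>lo)&(Q[:,2]<lo+.02)]
        if len(s):print("  z",round(lo,2),len(s),np.round(s.min(0)[:2],3),np.round(s.max(0)[:2],3))
for n,D,b in(("top",T,(285,370,190,270)),("side",S,(215,305,235,305))):
    im=D["im"].astype(int);m=box(D,*b)&(im.max(2)<55)
    c=max(cv2.findContours(m.astype(np.uint8),0,2)[0],key=cv2.contourArea)
    bx=cv2.boxPoints(cv2.minAreaRect(c)); q=cv2.approxPolyDP(c,8,True)[:,0] 
    w=[]
    for p in q:
        ray=D["R"].T@np.linalg.solve(D["K"],[p[0],p[1],1]);o=-D["R"].T@D["t"];w.append((o+ray*(.004-o[2])/ray[2])[:2])
    print(n,"mat corners",np.round(w,3).tolist(),np.round(np.mean(w,0),4),"z",np.nanmedian(D["P"][m][:,2]),np.round(np.nanmean(D["P"][m],0),4))
# others
for nm,b in(("jar",(148,180,172,204)),("spray",(100,142,247,276)),("bronze",(372,412,205,258))):
    P=T["P"][box(T,*b)];Q=P[P[:,2]>(.1 if nm=="jar" else .03)];print(nm,np.round(np.nanpercentile(Q,[2,98],axis=0),3).tolist())
P=T["P"][box(T,140,205,160,262)];Q=P[(P[:,2]>.045)&(P[:,2]<.066)];print("rack",np.round(np.percentile(Q,[1,99],axis=0),3).tolist(),np.round(cv2.minAreaRect(Q[:,:2].astype(np.float32)),3) if 0 else cv2.minAreaRect(Q[:,:2].astype(np.float32)))
```

```text
top depth ok 0.9959920247395834
 can pts 750 z pct [0.078 0.206 0.215]
 base disk xy [0.5388 0.2487] [0.508 0.218 0.203] [0.57  0.281 0.217]
  z 0.07 37 [0.51 0.22] [0.649 0.272]
  z 0.09 60 [0.509 0.219] [0.648 0.278]
  z 0.11 60 [0.509 0.219] [0.643 0.277]
  z 0.13 56 [0.509 0.219] [0.64  0.287]
  z 0.15 78 [0.509 0.219] [0.638 0.286]
  z 0.17 53 [0.509 0.219] [0.6   0.265]
  z 0.19 224 [0.508 0.218] [0.57  0.281]
side depth ok 0.9350229899088541
 can pts 718 z pct [0.071 0.156 0.212]
 base disk xy [0.5383 0.2429] [0.507 0.211 0.2  ] [0.57  0.279 0.213]
  z 0.07 65 [0.508 0.21 ] [0.632 0.252]
  z 0.09 99 [0.511 0.212] [0.633 0.26 ]
  z 0.11 83 [0.511 0.212] [0.633 0.259]
  z 0.13 87 [0.51  0.209] [0.633 0.26 ]
  z 0.15 110 [0.51  0.208] [0.642 0.278]
  z 0.17 75 [0.51  0.211] [0.592 0.258]
  z 0.19 176 [0.509 0.21 ] [0.57  0.279]
top mat corners [[0.618, -0.32], [0.592, -0.148], [0.424, -0.175], [0.448, -0.343]] [ 0.5207 -0.2465] z 0.00400421807541844 [ 0.5199 -0.2462  0.004 ]
side mat corners [[0.587, -0.16], [0.529, -0.23], [0.532, -0.33], [0.615, -0.316]] [ 0.5658 -0.2591] z 0.0024891870832621094 [ 0.5696 -0.2583  0.0025]
jar [[0.63, 0.232, 0.105], [0.695, 0.297, 0.162]]
spray [[0.417, 0.37, 0.037], [0.481, 0.428, 0.193]]
bronze [[0.424, -0.486, 0.031], [0.566, -0.4, 0.162]]
rack [[0.455, 0.178, 0.046], [0.743, 0.334, 0.065]] ((0.5997565984725952, 0.2570027709007263), (0.2893848121166229, 0.14086684584617615), 6.10791015625)
```

```bash
cat >> h.py <<'E'
def go(p,z,y):
    "print delta to TCP pos p, tool z, tool closing axis y (either sign)"
    z=np.array(z,float);z/=np.linalg.norm(z)
    for s in(1,-1):
        Y=s*np.array(y,float);Y-=z*(z@Y);Y/=np.linalg.norm(Y)
        d,w=delta(p,R.from_matrix(np.c_[np.cross(Y,z),Y,z]))
        print(s,"d",np.round(d,3),"w",np.round(w,3),"rows",np.ceil(max(np.linalg.norm(d)/.05,np.linalg.norm(w)/.15)))
def st():
    o=r.get_obs();p,q=pose();M=q.as_matrix();print("t",round(float(o["clock"]),2),"p",np.round(p,3),"x",np.round(M[:,0],2),"y",np.round(M[:,1],2),"z",np.round(M[:,2],2),"q",np.round(o["joints"],2),"F",np.round(o["contact_force"],1),"w",round(float(o["grip_width"]),3),"g",round(float(o["gripper_force"]),1))
def lean(p): p=np.radians(p);return np.cos(p),np.sin(p)
E
python3 - <<'E'
from h import *
T=np.load("top0.npz");S=np.load("side0.npz")
for D in(T,S):
    im=D["im"].astype(int);P=D["P"];sat=im.max(2)-im.min(2)
    rr=np.hypot(P[...,0]-.539,P[...,1]-.247)
    m=(sat<40)&(P[...,2]>.085)&(P[...,2]<.175)&(rr>.045)&(rr<.074)&(P[...,0]>.55)
    Q=P[m];print(len(Q),np.round(Q.mean(0),3),"handle yaw",np.degrees(np.arctan2(*(Q.mean(0)[:2]-[.539,.247])[::-1])))
    m=(P[...,2]>.202)&(P[...,2]<.22)&(rr<.04)
    print("base c",cv2.minEnclosingCircle(P[m][:,:2].astype(np.float32)),np.nanmedian(P[m][:,2]))
st()
c,s=lean(40)
go([.54,.06,.38],[0,c,-s],[1,0,0])
E
```

```text
79 [0.595 0.255 0.148] handle yaw 8.26247263177083
base c ((0.5393117666244507, 0.24945923686027527), 0.03205022215843201) 0.20968476055220286
70 [0.599 0.251 0.136] handle yaw 4.038336108966774
base c ((0.5401003360748291, 0.2445763349533081), 0.036499910056591034) 0.20760656968374488
t 0.1 p [0.256 0.624 0.303] x [-0.93  0.38 -0.  ] y [ 0.38  0.93 -0.  ] z [-0. -0. -1.] q [-1.29  0.48  0.02  1.56 -0.01  1.11 -0.08] F [ 0.3 -0.7  0.3] w 0.085 g 0.0
1 d [-0.477 -0.414 -0.076] w [-0.515  0.767  1.101] rows 13.0
-1 d [-0.477 -0.414 -0.076] w [-0.848 -0.569 -1.817] rows 14.0
```

```bash
python3 drive.py '0 0 -0.05 0 0 0; -0.05 -0.04 -0.08 0 0 0.1; -0.1 -0.08 -0.08 0 0 0.2; -0.14 -0.12 -0.08 0 0 0.3; -0.18 -0.15 -0.08 0 0 0.4' 0.085
python3 - <<'E'
from h import *
st()
c,s=lean(40)
go([.54,.06,.38],[0,c,-s],[1,0,0])
E
```

```text
clock: 0.6
tcp_pos: [0.3478, 0.45, 0.3833]
orientation: [-1.214, -2.897, -0.0]
contact_force: [0.2, 0.6, 0.3]
grip_width: 0.0849
gripper_force: 0.0
t 0.6 p [0.348 0.45  0.383] x [-0.7   0.71  0.  ] y [0.71 0.7  0.  ] z [-0.  0. -1.] q [-1.15  0.23  0.15  1.72 -0.04  1.19 -0.21] F [0.2 0.6 0.3] w 0.085 g 0.0
1 d [-0.413 -0.137  0.003] w [-0.339  0.827  0.726] rows 9.0
-1 d [-0.413 -0.137  0.003] w [-1.016 -0.416 -2.18 ] rows 17.0
```

```bash
python3 drive.py '-0.05 -0.02 0 -0.05 0.09 0.1; -0.1 -0.03 0 -0.1 0.18 0.2; -0.14 -0.04 0 -0.1 0.28 0.25; -0.19 -0.06 0 -0.15 0.36 0.34; -0.23 -0.08 0 -0.18 0.45 0.4'; python3 drive.py '0 0 0 0 0 0'
python3 - <<'E'
from h import *
st()
c,s=lean(40)
go([.54,.06,.38],[0,c,-s],[1,0,0])
E
```

```text
clock: 1.1
tcp_pos: [0.4532, 0.2301, 0.3836]
orientation: [-1.558, -2.274, -0.48]
contact_force: [1.1, -0.2, 0.6]
grip_width: 0.085
gripper_force: 0.0
clock: 1.2
tcp_pos: [0.4557, 0.2229, 0.3826]
orientation: [-1.577, -2.267, -0.478]
contact_force: [0.1, 0.2, -0.3]
grip_width: 0.0854
gripper_force: 0.0
t 1.2 p [0.456 0.223 0.383] x [-0.33  0.83  0.46] y [0.94 0.33 0.08] z [-0.08  0.46 -0.89] q [-0.68  0.11  0.37  1.95 -0.59  1.1   0.31] F [ 0.1  0.2 -0.3] w 0.085 g 0.0
1 d [-0.164  0.026 -0.079] w [-0.147  0.38   0.314] rows 4.0
-1 d [-0.164  0.026 -0.079] w [-0.539 -0.209 -2.77 ] rows 19.0
```

```bash
python3 drive.py '-0.04 0.01 -0.02 -0.04 0.1 0.08; -0.08 0.015 -0.04 -0.08 0.19 0.16; -0.12 0.02 -0.06 -0.11 0.28 0.23; -0.164 0.026 -0.079 -0.147 0.38 0.314; -0.164 0.026 -0.079 -0.147 0.38 0.314'
python3 - <<'E'
from h import *
st()
c,s=lean(40)
go([.5395,.2475-.14*c,.194+.14*s],[0,c,-s],[1,0,0])
go([.5395,.2475-.05*c,.194+.05*s],[0,c,-s],[1,0,0])
E
```

```text
clock: 1.7
tcp_pos: [0.542, 0.0625, 0.3778]
orientation: [-1.702, -1.703, -0.786]
contact_force: [-0.2, 1.1, -0.4]
grip_width: 0.0849
gripper_force: 0.0
t 1.7 p [0.542 0.062 0.378] x [0.   0.65 0.76] y [ 1.  0. -0.] z [-0.    0.76 -0.65] q [-0.3   0.33  0.53  1.88 -1.02  1.42  0.64] F [-0.2  1.1 -0.4] w 0.085 g 0.0
1 d [-0.021 -0.002  0.12 ] w [-0.005  0.003 -0.002] rows 3.0
-1 d [-0.021 -0.002  0.12 ] w [0.005 0.007 3.14 ] rows 21.0
1 d [-0.021 -0.001  0.21 ] w [-0.005  0.003 -0.002] rows 5.0
-1 d [-0.021 -0.001  0.21 ] w [0.005 0.007 3.14 ] rows 21.0
```

```bash
python3 drive.py '-0.01 0 0.04 0 0 0; -0.02 0 0.08 0 0 0; -0.021 -0.002 0.12 0 0 0; -0.021 -0.002 0.12 0 0 0'
python3 - <<'E'
from h import *
st()
im,d,P,c=grab("wrist");cv2.imwrite("pics/w1.png",im)
sat=im.astype(int).max(2)-im.min(2)
m=(P[...,2]>.2)&(P[...,2]<.225)&(np.hypot(P[...,0]-.54,P[...,1]-.247)<.045)
print(m.sum(),cv2.minEnclosingCircle(P[m][:,:2].astype(np.float32)),np.nanmedian(P[m][:,2]))
c,s=lean(40)
go([.5395,.2475-.05*c,.194+.05*s],[0,c,-s],[1,0,0])
E
```

```text
clock: 2.1
tcp_pos: [0.5332, 0.1542, 0.2835]
orientation: [-1.677, -1.716, -0.774]
contact_force: [-0.9, 1.9, -0.9]
grip_width: 0.0849
gripper_force: 0.0
t 2.1 p [0.533 0.154 0.283] x [-0.01  0.64  0.77] y [ 1.    0.03 -0.01] z [-0.03  0.77 -0.64] q [-0.39  0.42  0.44  2.   -1.17  1.23  0.76] F [-0.9  1.9 -0.9] w 0.085 g 0.0
6426 ((0.5402421355247498, 0.24886147677898407), 0.03227931633591652) 0.21138727383081737
1 d [-0.009  0.007  0.082] w [-0.021  0.     0.011] rows 2.0
-1 d [-0.009  0.007  0.082] w [-1.00e-03 -3.30e-02 -3.13e+00] rows 21.0
```

View pics/w1.png

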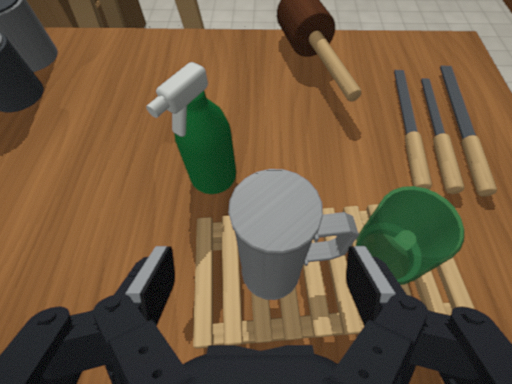

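The wrist view shows the can's base (276,208) between the open fingers (155 and 370), with the handle (330,235) clear below the grip zone. Advancing.

```bash
python3 drive.py '-0.003 0.004 0.03 -0.01 0 0; -0.006 0.008 0.06 -0.02 0 0.01; -0.008 0.008 0.083 -0.02 0 0.01; -0.008 0.008 0.083 -0.02 0 0.01'
python3 - <<'E'
from h import *
st()
c,s=lean(40)
go([.540,.2485-.05*c,.196+.05*s],[0,c,-s],[1,0,0])
E
```

```text
clock: 2.55
tcp_pos: [0.5424, 0.2096, 0.2268]
orientation: [-1.702, -1.704, -0.796]
contact_force: [-0.2, 0.4, 0.0]
grip_width: 0.0849
gripper_force: 0.0
t 2.55 p [0.542 0.21  0.227] x [-0.    0.64  0.77] y [1. 0. 0.] z [ 0.    0.77 -0.64] q [-0.43  0.51  0.37  2.03 -1.31  1.1   0.83] F [-0.2  0.4  0. ] w 0.085 g 0.0
1 d [ 0.001 -0.002 -0.   ] w [0.001 0.    0.002] rows 1.0
-1 d [ 0.001 -0.002 -0.   ] w [-0.000e+00  2.000e-03 -3.139e+00] rows 21.0
```

```bash
python3 drive.py '0 -0.002 0 0 0 0; 0 -0.002 0 0 0 0; 0 -0.002 0 0 0 0; 0 -0.002 0 0 0 0; 0 -0.002 0 0 0 0' 0.05 90; python3 drive.py '0 0 0 0 0 0; 0 0 0 0 0 0'
python3 - <<'E'
from h import *
st()
E
```

```text
clock: 3.05
tcp_pos: [0.5423, 0.2067, 0.2295]
orientation: [-1.705, -1.702, -0.804]
contact_force: [-2.0, -2.3, 6.6]
grip_width: 0.0623
gripper_force: 97.9
clock: 3.25
tcp_pos: [0.5423, 0.2067, 0.2295]
orientation: [-1.705, -1.702, -0.804]
contact_force: [-3.2, -2.7, 6.6]
grip_width: 0.0624
gripper_force: 97.9
t 3.25 p [0.542 0.207 0.23 ] x [-0.    0.64  0.77] y [ 1.   -0.    0.01] z [ 0.01  0.77 -0.64] q [-0.43  0.5   0.37  2.03 -1.31  1.1   0.83] F [-3.2 -2.7  6.6] w 0.062 g 97.9
```

```bash
python3 drive.py '0.015 0 -0.013 0 0 0; 0.031 0 -0.026 0 0 0; 0.046 0 -0.039 0 0 0; 0.062 0 -0.051 0 0 0; 0.077 0 -0.064 0 0 0'
python3 - <<'E'
from h import *
st()
im,d,P,c=grab("side");cv2.imwrite("pics/s2.png",cv2.resize(im[60:240,100:340],None,fx=2.4,fy=2.4))
# place pose: grasp point ~16mm from base; lean 40 past vertical
c,s=lean(40)
E
```

```text
clock: 3.75
tcp_pos: [0.5409, 0.2071, 0.3283]
orientation: [-1.708, -1.703, -0.8]
contact_force: [0.7, -0.1, -3.3]
grip_width: 0.0625
gripper_force: 99.6
t 3.75 p [0.541 0.207 0.328] x [-0.    0.64  0.76] y [ 1.   -0.    0.01] z [ 0.01  0.76 -0.64] q [-0.48  0.35  0.42  1.97 -1.17  1.16  0.6 ] F [ 0.7 -0.1 -3.3] w 0.063 g 99.6
```

View pics/s2.png

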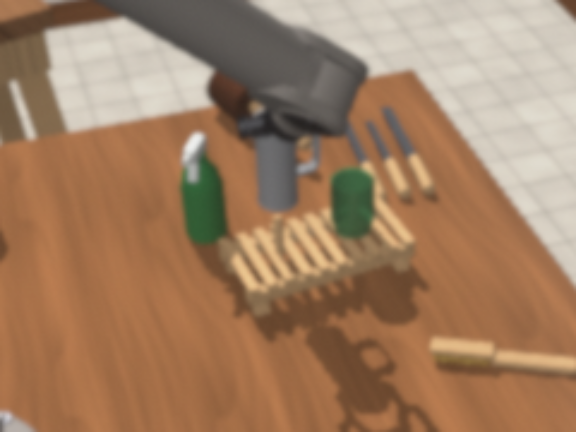

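Can hangs upright in the fingers at (277,170), clear above its peg (278,222). Now swing it away to −y and turn it.

```bash
python3 drive.py '-0.012 0 -0.014 0 -0.1 0; -0.023 0 -0.027 0 -0.22 0; -0.035 0 -0.041 0 -0.34 0; -0.046 0 -0.055 0 -0.46 0; -0.058 0 -0.068 0 -0.58 0'
python3 - <<'E'
from h import *
st()
c,s=lean(40)
go([.542,.119,.25],[0,-s,-c],[1,0,0])
E
```

```text
clock: 4.3
tcp_pos: [0.5407, 0.1168, 0.3272]
orientation: [-2.074, -2.065, -0.306]
contact_force: [-1.4, -0.0, -4.4]
grip_width: 0.0625
gripper_force: 99.6
t 4.3 p [0.541 0.117 0.327] x [0.   0.96 0.28] y [ 1.   -0.01  0.01] z [ 0.01  0.28 -0.96] q [-0.69  0.27  0.59  1.89 -0.51  1.04  0.15] F [-1.4 -0.  -4.4] w 0.062 g 99.6
1 d [-0.02   0.001  0.075] w [ 0.005 -0.986 -0.007] rows 7.0
-1 d [-0.02   0.001  0.075] w [-1.483 -0.007  2.762] rows 21.0
```

```bash
python3 drive.py '0 0 0 0 -0.13 0; 0 0 0 0 -0.26 0; -0.005 0 0.02 0 -0.39 0; -0.01 0 0.04 0 -0.52 0; -0.015 0 0.055 0 -0.65 0'; python3 drive.py '0 0 0 0 -0.12 0;0 0 0 0 -0.24 0;0 0 0 0.005 -0.33 -0.005;0 0 0 0.005 -0.33 -0.005'
python3 - <<'E'
from h import *
st()
im,d,P,c=grab("top");cv2.imwrite("pics/t3.png",im)
im,d,P,c=grab("side");np.save("s3P.npy",P);cv2.imwrite("pics/s3.png",cv2.resize(im[80:300,100:340],None,fx=2.4,fy=2.4))
c,s=lean(40)
go([.542,.119,.073],[0,-s,-c],[1,0,0])
E
```

```text
clock: 4.8
tcp_pos: [0.5406, 0.1203, 0.2694]
orientation: [2.027, 2.018, -0.365]
contact_force: [-0.9, 0.7, -4.6]
grip_width: 0.0622
gripper_force: 99.6
clock: 5.2
tcp_pos: [0.5405, 0.1228, 0.2681]
orientation: [1.82, 1.827, -0.658]
contact_force: [-0.5, 1.1, -4.6]
grip_width: 0.0621
gripper_force: 99.6
t 5.2 p [0.54  0.123 0.268] x [-0.    0.77 -0.64] y [ 1.  0. -0.] z [-0.   -0.64 -0.77] q [-1.15  0.6   0.79  1.84  0.24  1.16 -0.52] F [-0.5  1.1 -4.6] w 0.062 g 99.6
1 d [0.124 0.002 0.153] w [-0.003 -0.013 -0.   ] rows 4.0
-1 d [0.124 0.002 0.153] w [-0.02   0.005  3.141] rows 21.0
```

View pics/s3.png

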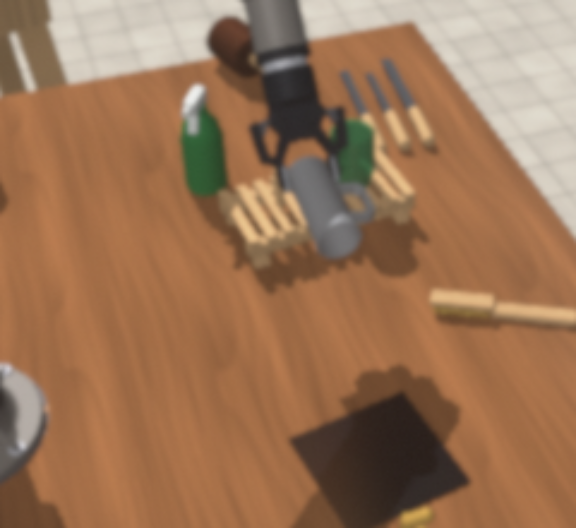

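The can lies level in the air, mouth (338,238) towards the camera, handle (368,200) out to +x. Checking its tilt and height from depth before lowering.

Run:
```python
from h import *
im,d,P,c=grab("top")
sat=im.astype(int).max(2)-im.min(2)
m=(sat<40)&(P[...,2]>.15)&(P[...,2]<.32)&(abs(P[...,0]-.54)<.034)&(P[...,1]<.105)&(P[...,1]>-.12)
Q=P[m];print(len(Q),Q.min(0),Q.max(0))
for y in np.arange(-.1,.1,.02):
    s=Q[(Q[:,1]>y)&(Q[:,1]<y+.02)]
    if len(s)>5:print(round(y,2),len(s),np.round(np.percentile(s[:,2],95),4),np.round([s[:,0].min(),s[:,0].max()],3))
m=(sat<40)&(P[...,2]>.15)&(P[...,2]<.32)&(P[...,0]>.585)&(P[...,0]<.63)&(abs(P[...,1])<.1)
if m.sum():print("handle",m.sum(),np.round(np.median(P[m],0),3))
```

```text
1214 [ 0.50609901 -0.04779203  0.22450762] [0.5739294  0.10453078 0.2689364 ]
-0.06 57 0.2567 [0.506 0.564]
-0.04 161 0.2544 [0.506 0.566]
-0.02 158 0.2565 [0.507 0.571]
0.0 155 0.2566 [0.507 0.565]
0.02 158 0.2557 [0.507 0.567]
0.04 163 0.2569 [0.509 0.573]
0.06 166 0.2575 [0.508 0.574]
0.08 177 0.2581 [0.506 0.574]
handle 95 [0.601 0.028 0.222]
```

```bash
python3 drive.py '0.026 0 0.031 0 0 0;0.052 0 0.062 0 0 0;0.078 0 0.093 0 0 0;0.1 0 0.12 0 0 0;0.112 0 0.134 0 0 0'; python3 drive.py '0 0 0 0 0 0'
python3 - <<'E'
from h import *
st()
E
```

```text
clock: 5.85
tcp_pos: [0.5402, 0.1208, 0.0939]
orientation: [1.829, 1.823, -0.656]
contact_force: [0.5, -0.3, -4.1]
grip_width: 0.0627
gripper_force: 99.6
clock: 5.95
tcp_pos: [0.5402, 0.121, 0.0945]
orientation: [1.827, 1.823, -0.658]
contact_force: [-0.3, -0.3, -3.4]
grip_width: 0.0622
gripper_force: 99.6
t 5.95 p [0.54  0.121 0.094] x [ 0.    0.77 -0.63] y [ 1. -0. -0.] z [-0.   -0.63 -0.77] q [-1.06  0.86  0.67  1.9   0.14  0.87 -0.6 ] F [-0.3 -0.3 -3.4] w 0.062 g 99.6
```

```bash
python3 drive.py '0.005 0 0.006 0 0 0;0.008 0 0.009 0 0 0;0.009 0 0.011 0 0 0;0.01 0 0.0125 0 0 0;0.01 0 0.0125 0 0 0'; python3 drive.py '0.001 0 0.0015 0 0 0;0.001 0 0.0015 0 0 0';python3 drive.py '0.001 0 0.0015 0 0 0;0.001 0 0.0015 0 0 0'
```

```text
clock: 6.45
tcp_pos: [0.5409, 0.1217, 0.0799]
orientation: [1.826, 1.823, -0.654]
contact_force: [-1.0, 0.6, -3.4]
grip_width: 0.0625
gripper_force: 99.6
clock: 6.65
tcp_pos: [0.541, 0.1215, 0.078]
orientation: [1.825, 1.823, -0.654]
contact_force: [0.9, 1.0, -1.6]
grip_width: 0.0625
gripper_force: 99.7
clock: 6.85
tcp_pos: [0.5411, 0.1215, 0.0767]
orientation: [1.825, 1.823, -0.655]
contact_force: [-0.7, 2.5, 5.2]
grip_width: 0.0623
gripper_force: 100.3
```

```bash
python3 drive.py '0 0 0 0 0 0;0 0 0 0 0 0;0 0 0 0 0 0;0 0 0 0 0 0;0 0 0 0 0 0' 0.085; python3 drive.py '0 0 -0.02 0 0 0;0 0 -0.05 0 0 0;0 0 -0.09 0 0 0;0 0 -0.13 0 0 0;0 0 -0.17 0 0 0';  python3 - <<'E'
from h import *
st()
im,d,P,c=grab("top");cv2.imwrite("pics/t4.png",im)
sat=im.astype(int).max(2)-im.min(2)
m=(sat<40)&(P[...,2]>.012)&(P[...,2]<.075)&(P[...,0]>.48)&(P[...,0]<.66)&(P[...,1]<.11)&(P[...,1]>-.08)
Q=P[m];print(len(Q),Q.min(0),Q.max(0))
for y in np.arange(-.08,.12,.02):
    s=Q[(Q[:,1]>y)&(Q[:,1]<y+.02)]
    if len(s)>5:print(round(y,2),len(s),np.round(np.percentile(s[:,2],95),4),np.round(np.median(s[s[:,2]>s[:,2].max()-.005],0),3),np.round([s[:,0].min(),s[:,0].max()],3))
im,d,P,c=grab("side");cv2.imwrite("pics/s4.png",cv2.resize(im[100:300,130:330],None,fx=2.4,fy=2.4))
E
```

```text
clock: 7.35
tcp_pos: [0.5407, 0.121, 0.0761]
orientation: [1.826, 1.823, -0.655]
contact_force: [0.1, 0.1, 0.4]
grip_width: 0.0848
gripper_force: 0.0
clock: 7.85
tcp_pos: [0.5409, 0.2298, 0.2087]
orientation: [1.826, 1.823, -0.655]
contact_force: [0.2, 0.1, -0.1]
grip_width: 0.0853
gripper_force: 0.0
t 7.85 p [0.541 0.23  0.209] x [ 0.    0.77 -0.63] y [ 1. -0. -0.] z [-0.   -0.63 -0.77] q [-1.19  0.74  0.7   1.72  0.13  1.2  -0.61] F [ 0.2  0.1 -0.1] w 0.085 g 0.0
941 [ 0.51366966 -0.04637857  0.01262493] [0.6133303  0.10307713 0.07143358]
-0.06 33 0.0658 [ 0.542 -0.041  0.071] [0.514 0.572]
-0.04 117 0.0652 [ 0.541 -0.028  0.065] [0.514 0.574]
-0.02 126 0.0653 [ 0.546 -0.012  0.064] [0.515 0.607]
0.0 132 0.0663 [0.543 0.009 0.065] [0.514 0.611]
0.02 135 0.0651 [0.548 0.029 0.063] [0.515 0.613]
0.04 136 0.0643 [0.546 0.052 0.064] [0.516 0.613]
0.06 126 0.0637 [0.545 0.07  0.063] [0.517 0.603]
0.08 118 0.0663 [0.552 0.092 0.066] [0.517 0.575]
0.1 18 0.0677 [0.547 0.102 0.066] [0.518 0.57 ]
```

View pics/s4.png

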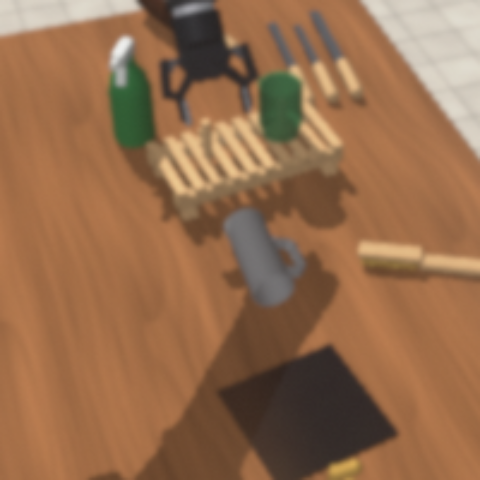

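Lying and released: base end near (245,225), mouth (272,295), handle (292,262) down on the bench on the +x side. Bystanders unmoved. Axis at x≈0.545, base y≈0.103, mouth y≈−0.047. Going to the mouth end.

```bash
python3 drive.py '-0.032 0 0.018 0 0.14 0;-0.064 0 0.036 0 0.28 0;-0.096 0 0.054 0 0.42 0;-0.128 0 0.073 0 0.56 0;-0.158 0 0.092 0 0.7 0'
python3 - <<'E'
from h import *
st()
c,s=lean(40)
go([.544,-.14,.20],[0,s,-c],[1,0.0,0])
E
```

```text
clock: 8.45
tcp_pos: [0.5403, 0.0465, 0.2371]
orientation: [-2.216, -2.21, -0.02]
contact_force: [0.8, -0.7, -0.3]
grip_width: 0.085
gripper_force: 0.0
t 8.45 p [0.54  0.046 0.237] x [0.   1.   0.02] y [ 1. -0.  0.] z [ 0.    0.02 -1.  ] q [-0.61  0.37  0.52  1.97 -0.26  0.86  0.05] F [ 0.8 -0.7 -0.3] w 0.085 g 0.0
1 d [-0.187  0.004  0.034] w [ 0.002  0.681 -0.002] rows 5.0
-1 d [-0.187  0.004  0.034] w [ 1.048 -0.003  2.959] rows 21.0
```

```bash
python3 drive.py '-0.037 0.001 0.007 0 0.14 0;-0.074 0.002 0.014 0 0.28 0;-0.112 0.003 0.02 0 0.42 0;-0.15 0.004 0.027 0 0.56 0;-0.187 0.004 0.034 0 0.68 0';python3 drive.py '0 0 0 0 0 0'
python3 - <<'E'
from h import *
st()
im,d,P,cc=grab("wrist");cv2.imwrite("pics/w5.png",im)
sat=im.astype(int).max(2)-im.min(2)
m=(sat<40)&(P[...,2]>.02)&(P[...,2]<.075)&(P[...,0]>.5)&(P[...,0]<.59)&(P[...,1]<.11)&(P[...,1]>-.07)
Q=P[m];print(len(Q),Q.min(0),Q.max(0))
for y in np.arange(-.06,.12,.02):
    s=Q[(Q[:,1]>y)&(Q[:,1]<y+.02)]
    if len(s)>5:print(round(y,2),len(s),np.round(np.percentile(s[:,2],97),4),np.round(np.percentile(s[:,0],[2,98]),4))
c,s=lean(40)
go([.544,-.065,.074],[0,s,-c],[1,0.0,0])
E
```

```text
clock: 8.95
tcp_pos: [0.5437, -0.1413, 0.1999]
orientation: [-1.823, -1.813, -0.664]
contact_force: [0.8, 0.7, -0.6]
grip_width: 0.0855
gripper_force: 0.0
clock: 9.05
tcp_pos: [0.5407, -0.1497, 0.1958]
orientation: [-1.843, -1.8, -0.654]
contact_force: [-1.0, 0.1, 0.1]
grip_width: 0.0851
gripper_force: 0.0
t 9.05 p [ 0.541 -0.15   0.196] x [0.02 0.77 0.64] y [ 1.   -0.02 -0.01] z [ 0.01  0.64 -0.77] q [ 0.19  0.61  0.32  1.83 -0.83  1.26  0.95] F [-1.   0.1  0.1] w 0.085 g 0.0
8639 [ 0.51405517 -0.04787244  0.02000078] [0.58988108 0.10347161 0.06703615]
-0.06 661 0.0658 [0.5156 0.5744]
-0.04 1330 0.0648 [0.5173 0.5733]
-0.02 1348 0.0647 [0.5181 0.5864]
0.0 1157 0.0647 [0.5187 0.5745]
0.02 1068 0.0647 [0.5186 0.5749]
0.04 1072 0.0646 [0.5194 0.5861]
0.06 951 0.0647 [0.5203 0.5806]
0.08 950 0.065 [0.519  0.5771]
0.1 102 0.0654 [0.5189 0.5764]
1 d [-0.017  0.002  0.146] w [ 0.003  0.007 -0.016] rows 3.0
-1 d [-0.017  0.002  0.146] w [ 0.011 -0.005  3.126] rows 21.0
```

View pics/w5.png

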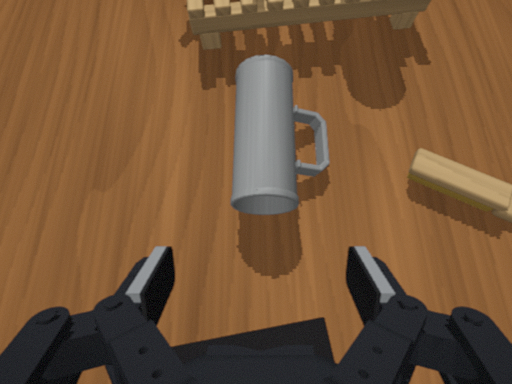

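Wrist view: can with mouth (265,200), base (264,65), handle (312,145), centred between the fingers. Closing in.

```bash
python3 drive.py '-0.008 0.001 0.04 0 0 0;-0.014 0.002 0.08 0 0 0;-0.017 0.003 0.11 0 0.005 -0.01;-0.018 0.004 0.13 0 0.007 -0.015;-0.018 0.004 0.13 0 0.007 -0.015'
python3 - <<'E'
from h import *
st()
c,s=lean(40)
go([.5455,-.067,.074],[0,s,-c],[1,0.01,0])
E
```

```text
clock: 9.6
tcp_pos: [0.5472, -0.0654, 0.0871]
orientation: [-1.8, -1.828, -0.663]
contact_force: [0.3, -0.2, -0.0]
grip_width: 0.0852
gripper_force: 0.0
t 9.6 p [ 0.547 -0.065  0.087] x [-0.01  0.76  0.65] y [1.   0.01 0.  ] z [-0.01  0.65 -0.76] q [ 0.13  0.74  0.22  1.91 -0.98  1.05  1.07] F [ 0.3 -0.2 -0. ] w 0.085 g 0.0
1 d [-0.01  -0.002  0.009] w [-0.006 -0.004  0.006] rows 1.0
-1 d [-0.01  -0.002  0.009] w [ 0.006 -0.009 -3.136] rows 21.0
```

```bash
python3 drive.py '-0.005 -0.001 0.004 0 0 0;-0.009 -0.002 0.008 0 0 0;-0.009 -0.002 0.008 0 0 0'; python3 drive.py '0 0 0 0 0 0;0 0 0 0 0 0;0 0 0 0 0 0;0 0 0 0 0 0;0 0 0 0 0 0' 0.05 90;python3 drive.py '0 0 0 0 0 0;0 0 0 0 0 0'
python3 - <<'E'
from h import *
st()
E
```

```text
clock: 9.9
tcp_pos: [0.5465, -0.0719, 0.0768]
orientation: [-1.808, -1.828, -0.667]
contact_force: [0.9, -0.4, -0.4]
grip_width: 0.0849
gripper_force: 0.0
clock: 10.4
tcp_pos: [0.5469, -0.0718, 0.0779]
orientation: [-1.807, -1.829, -0.669]
contact_force: [-1.8, -3.4, 5.9]
grip_width: 0.0617
gripper_force: 97.7
clock: 10.6
tcp_pos: [0.5469, -0.0718, 0.0779]
orientation: [-1.807, -1.829, -0.669]
contact_force: [-1.1, -3.6, 6.1]
grip_width: 0.0618
gripper_force: 97.7
t 10.6 p [ 0.547 -0.072  0.078] x [-0.01  0.77  0.64] y [1.   0.01 0.01] z [ 0.    0.64 -0.77] q [ 0.14  0.75  0.21  1.91 -0.99  1.04  1.09] F [-1.1 -3.6  6.1] w 0.062 g 97.7
```

```bash
python3 drive.py '0.019 0 -0.023 0 0 0;0.042 0 -0.05 0 0 0;0.064 0 -0.077 0 0 0;0.087 0 -0.104 0 0 0;0.108 0 -0.13 0 0 0'
python3 - <<'E'
from h import *
st()
c,s=lean(40)
go([.5205,-.201,.26],[0,-c,-s],[1,0.01,0])
E
```

```text
clock: 11.1
tcp_pos: [0.5448, -0.0721, 0.2471]
orientation: [-1.807, -1.829, -0.666]
contact_force: [1.3, 0.1, -3.4]
grip_width: 0.0619
gripper_force: 99.2
t 11.1 p [ 0.545 -0.072  0.247] x [-0.01  0.77  0.64] y [1.   0.01 0.01] z [ 0.    0.64 -0.77] q [ 0.08  0.49  0.3   1.87 -0.84  1.25  0.84] F [ 1.3  0.1 -3.4] w 0.062 g 99.2
1 d [-0.09  -0.025 -0.093] w [ 0.015 -1.571  0.005] rows 11.0
-1 d [-0.09  -0.025 -0.093] w [ 2.219  0.021 -2.218] rows 21.0
```

```bash
python3 drive.py '-0.008 -0.002 -0.008 0 -0.12 0;-0.016 -0.004 -0.016 0 -0.25 0;-0.024 -0.006 -0.024 0 -0.38 0;-0.032 -0.009 -0.032 0.005 -0.51 0;-0.04 -0.011 -0.04 0.007 -0.64 0.002'
python3 - <<'E'
from h import *
st()
c,s=lean(40)
go([.5205,-.201,.26],[0,-c,-s],[1,0.01,0])
E
```

```text
clock: 11.6
tcp_pos: [0.5342, -0.129, 0.251]
orientation: [-2.184, -2.205, -0.062]
contact_force: [-1.5, -0.4, -3.1]
grip_width: 0.0621
gripper_force: 99.0
t 11.6 p [ 0.534 -0.129  0.251] x [-0.01  1.    0.05] y [1.   0.01 0.  ] z [ 0.    0.05 -1.  ] q [-0.26  0.37  0.51  1.93 -0.29  0.92  0.42] F [-1.5 -0.4 -3.1] w 0.062 g 99.0
1 d [-0.071 -0.014 -0.013] w [ 0.009 -0.927  0.003] rows 7.0
-1 d [-0.071 -0.014 -0.013] w [ 1.404  0.013 -2.808] rows 21.0
```

```bash
python3 drive.py '-0.01 -0.002 -0.002 0 -0.13 0;-0.02 -0.004 -0.004 0 -0.26 0;-0.03 -0.006 -0.006 0.005 -0.39 0;-0.04 -0.008 -0.008 0.005 -0.52 0;-0.05 -0.01 -0.01 0.006 -0.65 0.002';  python3 - <<'E'
from h import *
st()
c,s=lean(40)
go([.5205,-.201,.26],[0,-c,-s],[1,0.01,0])
E
```

```text
clock: 12.1
tcp_pos: [0.5249, -0.1787, 0.258]
orientation: [1.876, 1.891, -0.577]
contact_force: [-0.0, -0.3, -3.9]
grip_width: 0.0619
gripper_force: 99.0
t 12.1 p [ 0.525 -0.179  0.258] x [-0.01  0.83 -0.56] y [ 1.    0.01 -0.  ] z [ 0.   -0.56 -0.83] q [-0.71  0.46  0.85  2.04  0.37  0.77 -0.18] F [-0.  -0.3 -3.9] w 0.062 g 99.0
1 d [-0.02  -0.005  0.011] w [ 0.004 -0.279  0.001] rows 2.0
-1 d [-0.02  -0.005  0.011] w [ 0.437  0.006 -3.11 ] rows 21.0
```

```bash
python3 drive.py '-0.01 -0.002 0.004 0 -0.1 0;-0.016 -0.004 0.008 0 -0.2 0;-0.02 -0.005 0.011 0.004 -0.279 0;-0.02 -0.005 0.011 0.004 -0.279 0';  python3 - <<'E'
from h import *
st()
for n in("side","top"):
    im,d,P,cc=grab(n)
    if n=="side":cv2.imwrite("pics/s6.png",cv2.resize(im[170:350,170:350],None,fx=3,fy=3))
    sat=im.astype(int).max(2)-im.min(2)
    m=(sat<40)&(P[...,2]>.05)&(P[...,2]<.26)&(np.hypot(P[...,0]-.5205,P[...,1]+.2465)<.036)&(im.max(2)>70)
    Q=P[m];print(n,len(Q),np.round(np.percentile(Q,[1,99],axis=0),3).tolist())
    for z in np.arange(.07,.22,.02):
        s=Q[(Q[:,2]>z)&(Q[:,2]<z+.02)]
        if len(s)>4:print(round(z,2),len(s),"x",np.round(np.percentile(s[:,0],[2,98]),4),"ymin",np.round(np.percentile(s[:,1],3),4))
c,s=lean(40)
go([.5205,-.201,.18],[0,-c,-s],[1,0.01,0])
E
```

```text
clock: 12.5
tcp_pos: [0.52, -0.2, 0.258]
orientation: [1.696, 1.715, -0.8]
contact_force: [0.1, -1.0, -4.4]
grip_width: 0.0623
gripper_force: 99.3
t 12.5 p [ 0.52  -0.2    0.258] x [-0.01  0.64 -0.76] y [ 1.    0.01 -0.01] z [-0.   -0.77 -0.64] q [-0.84  0.63  0.99  2.09  0.56  0.72 -0.38] F [ 0.1 -1.  -4.4] w 0.062 g 99.3
side 967 [[0.488, -0.28, 0.083], [0.554, -0.216, 0.239]]
0.07 37 x [0.4895 0.5433] ymin -0.2798
0.09 86 x [0.4889 0.5424] ymin -0.2798
0.11 99 x [0.49   0.5533] ymin -0.2793
0.13 79 x [0.4899 0.5431] ymin -0.2798
0.15 83 x [0.4898 0.5413] ymin -0.2794
0.17 140 x [0.4897 0.5479] ymin -0.279
0.19 173 x [0.4898 0.5477] ymin -0.2788
0.21 195 x [0.4901 0.5515] ymin -0.279
top 150 [[0.486, -0.275, 0.082], [0.555, -0.215, 0.239]]
0.07 69 x [0.5092 0.5471] ymin -0.2717
0.09 17 x [0.5151 0.5488] ymin -0.2692
0.21 12 x [0.4871 0.555 ] ymin -0.2691
1 d [0.06  0.001 0.051] w [-0.001 -0.005  0.002] rows 2.0
-1 d [0.06  0.001 0.051] w [ 8.000e-03 -2.000e-03 -3.139e+00] rows 21.0
```

View pics/s6.png

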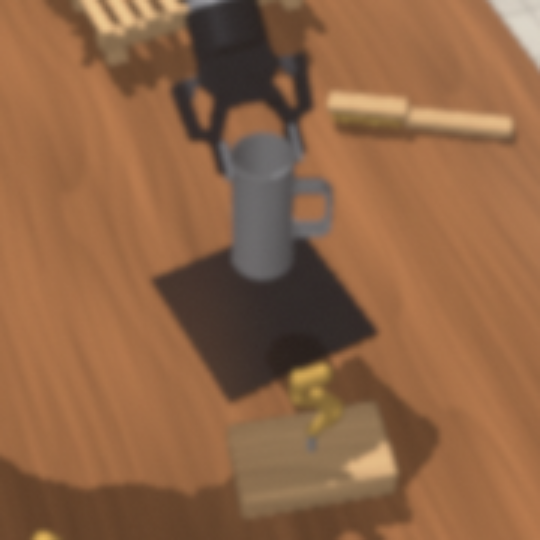

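Can is upright, (262,205) over the mat, level to <0.5°, centred; its lower edge is about 80 mm above the mat. Lowering.

```bash
python3 drive.py '0.015 0 0.013 0 0 0;0.03 0 0.025 0 0 0;0.042 0 0.035 0 0 0;0.05 0 0.042 0 0 0;0.053 0 0.045 0 0 0'; python3 drive.py '0.002 0 0.001 0 0 0;0.004 0 0.003 0 0 0;0.004 0 0.003 0 0 0'; python3 drive.py '0.002 0 0.001 0 0 0;0.002 0 0.001 0 0 0'
```

```text
clock: 13.1
tcp_pos: [0.5199, -0.2018, 0.1895]
orientation: [1.701, 1.713, -0.795]
contact_force: [-0.4, 0.3, -3.4]
grip_width: 0.0619
gripper_force: 99.3
clock: 13.4
tcp_pos: [0.5201, -0.2014, 0.1852]
orientation: [1.699, 1.712, -0.796]
contact_force: [0.8, -0.5, -3.7]
grip_width: 0.0619
gripper_force: 99.3
clock: 13.6
tcp_pos: [0.52, -0.2007, 0.1828]
orientation: [1.699, 1.712, -0.796]
contact_force: [0.0, 0.3, -3.3]
grip_width: 0.0619
gripper_force: 99.3
```

```bash
for i in 1; do python3 drive.py '0.0015 0 0.0013 0 0 0;0.0015 0 0.0013 0 0 0'; done; python3 drive.py '0.0012 0 0.001 0 0 0;0.0012 0 0.001 0 0 0'
```

```text
clock: 13.8
tcp_pos: [0.5198, -0.2008, 0.1807]
orientation: [1.699, 1.712, -0.797]
contact_force: [-0.0, 0.5, -3.9]
grip_width: 0.0619
gripper_force: 99.3
clock: 14.0
tcp_pos: [0.52, -0.2013, 0.1798]
orientation: [1.699, 1.711, -0.797]
contact_force: [-0.5, 1.8, 2.9]
grip_width: 0.0617
gripper_force: 99.7
```

```bash
python3 drive.py '0 0 0 0 0 0;0 0 0 0 0 0;0 0 0 0 0 0;0 0 0 0 0 0;0 0 0 0 0 0' 0.085; python3 drive.py '0 0 -0.02 0 0 0;0 0 -0.05 0 0 0;0 0 -0.09 0 0 0;0 0 -0.13 0 0 0;0 0 -0.16 0 0 0'; python3 drive.py '0 0 0 0 0 0;0 0 0 0 0 0;0 0 0 0 0 0'
python3 - <<'E'
from h import *
st()
im,d,P,cc=grab("side");a=cv2.resize(im[90:350,130:350],(440,520));cv2.imwrite("pics/s7.png",a)
sat=im.astype(int).max(2)-im.min(2)
m=(sat<40)&(P[...,2]>.02)&(P[...,2]<.17)&(np.hypot(P[...,0]-.5205,P[...,1]+.2465)<.05)&(im.max(2)>70)
Q=P[m]
for z in np.arange(.02,.16,.02):
    s=Q[(Q[:,2]>z)&(Q[:,2]<z+.02)]
    if len(s)>4:print(round(z,2),"xmin",np.round(np.percentile(s[:,0],3),4),"ymin",np.round(np.percentile(s[:,1],3),4),"zmax",s[:,2].max())
E
```

```text
clock: 14.5
tcp_pos: [0.5198, -0.2009, 0.1793]
orientation: [1.699, 1.712, -0.796]
contact_force: [-0.9, 0.1, -0.3]
grip_width: 0.085
gripper_force: 0.0
clock: 15.0
tcp_pos: [0.5203, -0.0769, 0.2837]
orientation: [1.699, 1.713, -0.794]
contact_force: [0.0, -0.5, 0.3]
grip_width: 0.085
gripper_force: 0.0
clock: 15.3
tcp_pos: [0.5192, -0.0798, 0.282]
orientation: [1.7, 1.711, -0.799]
contact_force: [0.3, -0.7, -0.6]
grip_width: 0.0849
gripper_force: 0.0
t 15.3 p [ 0.519 -0.08   0.282] x [-0.01  0.64 -0.76] y [ 1.    0.   -0.01] z [-0.   -0.76 -0.64] q [-1.06  0.58  0.98  2.04  0.48  0.95 -0.45] F [ 0.3 -0.7 -0.6] w 0.085 g 0.0
0.02 xmin 0.4915 ymin -0.2795 zmax 0.03941346061393381
0.04 xmin 0.4905 ymin -0.2803 zmax 0.059908177458082454
0.06 xmin 0.491 ymin -0.2801 zmax 0.07987506633234114
0.08 xmin 0.4914 ymin -0.2812 zmax 0.09998975988718198
0.1 xmin 0.4918 ymin -0.2787 zmax 0.11998790349668513
0.12 xmin 0.4921 ymin -0.2794 zmax 0.13993727287411636
0.14 xmin 0.4922 ymin -0.2803 zmax 0.15723065477159207
```

View pics/s7.png

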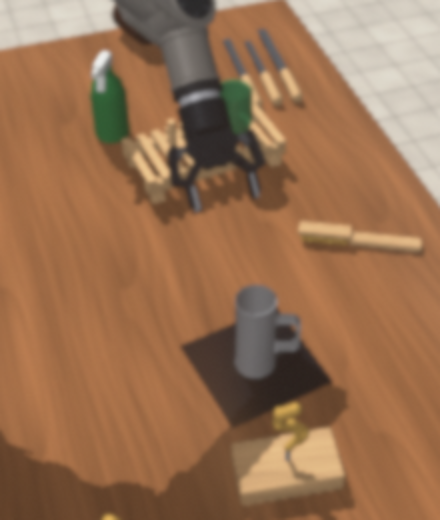

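The can (256,332) stands upright near the mat's centre, the gripper is clear, and the bystanders are where they were. Handing in.

```bash
python3 -c "
from bench import r, viewer, order
print(order.hand_in())"
```

```text
the job is handed in; nothing more can be done
None
```

I laid the can on its side, let go, took a new hold and stood it upright near the mat's centre, leaving the bystanders where they were; I handed in at about 15.4 s, and no verdict was returned.

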